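# Catch a specimen jar on the feed rack

## Task

Lift the gate of the sloping feed rack fully and leave it up, so that the waiting glass jar rolls by itself down the channel and under the arch. Take hold of the catcher below the arch and move along with the rolling jar so that it meets the sprung buffer softly and from then on stays leaning on it, never pushing it in by more than about 12 mm and never touching the jar itself. Slow it gradually, over about a second, to a standstill before the catcher reaches the low end, keep it still for 3 seconds so that the specimen settles, then bring it slowly down on the catcher all the way to the low end and let go, leaving the other things on the table alone.

Things in the scene. Friction and masses are not known exactly. Their poses are not given: they have to be found in the camera images.
- rack: Feed rack on a dark stand. Origin on the table, x across, y along the channel (-y downhill), z up. On it a grey channel, 104 mm wide inside, side walls 24 mm high and 6 mm thick, reaches from y = +350 to -390 mm. The surface the jar rolls on is 85 mm above the table at y = +290 mm and falls towards -y by 0.0265 to 0.0305 rad (fixed in a run, not told).
- low_end (a point): Point on the running surface, mid-width, at the inner face of the channel's low end wall (rack y = -384 mm, wall 40 mm high). y axis along the channel, -y downhill.
- jar: Sealed amber glass jar with black lid lying across the channel: cylinder, radius 30 mm, length 98 mm, nominal 0.70 kg (0.56 to 0.88). Origin mid-axis, 30 mm above the running surface; x is its axis, y and z turn as it rolls. Waits at rack y = +290 against the gate. Freed, it gains 0.05 to 0.12 m/s2 (hidden) and rolls at 0.15 to 0.25 m/s below the arch.
- gate (a joint): Lift of the gate in m: 0 closed, 0.055 fully up. It slides straight up and stays where it is left (3 N friction, 0.12 kg). Aluminium plate 160 mm wide (across), 6 mm thick, at rack y = +254 mm; closed, its lower edge is 26 mm and its upper edge 72 mm above the running surface. The jar starts as soon as the gate is a little up and passes freely from 0.04.
- gate_grip (a point): Grip point inside the black upright tab on top of the gate: 14 mm thick across the channel (rack x), 45 mm long along it (rack y), its top 20 mm above this point, its foot 25 mm below. 97 mm above the running surface when closed; rises with the gate.
- arch_mid (a point): Point on the running surface, mid-width, below the grey arch (rack y = +60 mm). The arch is fixed, 30 mm thick along the channel, opening 91 mm high, top 109 mm above the running surface, 145 mm wide. y axis along the channel, -y downhill.
- catcher (a joint): Travel of the catcher down the channel in m: 0 upper end, 0.255 low end (stops); starts between 0 and 0.03. It stays where it is left (2 N friction, 0.25 kg) and is a grey cross block 18 mm thick, 48 mm high, sliding along the channel, with the buffer plate on its uphill side and a tab on top.
- catcher_grip (a point): Grip point inside the black upright tab on top of the catcher: 14 mm thick across the channel (rack x), 45 mm long along it (rack y), its top 18 mm above this point, its foot 27 mm below; 75 mm above the running surface. Rack y = -112 mm minus the catcher's travel.
- buffer (a joint): How far the catcher's buffer plate is pushed in, in m: 0 free, 0.034 at the most; over 0.012 counts as a slam. Spring 50 N/m, damping 2 N s/m, so the jar at rest leans 2 to 4 mm into it. Meeting the jar at under 0.05 m/s speed difference and then slowing by under 0.2 m/s2 stays well below; a standing or crawling catcher is slammed and the jar bounces off.
- buffer_face (a point): Mid-width point of the uphill face of the black rubber buffer plate (86 mm wide, from 8 to 48 mm above the running surface), at running-surface height. With the buffer free it lies 52 mm uphill of the catcher's grip point, and moves with buffer and catcher. y axis along the channel, -y downhill. The jar touches when its axis is 30 mm uphill of it.
- spare_jar: a second sealed amber jar (60 mm wide, 98 mm tall) standing upright beyond the rack; leave alone
- dish: shallow white dish, 84 mm wide, 18 mm high, on the robot's side of the rack; leave alone
- phone: black phone, 75 x 150 x 9 mm, lying beyond the rack; leave alone
- forceps: steel forceps, 140 mm long, lying on the robot's side of the rack; leave alone
- marker: orange marker pen, 120 mm long, 14 mm thick, lying beyond the rack; leave alone
Mind the look-alikes: they are no part of the job. Leave any purple look-alike of the jar alone.

How it is judged:
By the outcome, as a careful person would: the job done as asked, in the order asked, and still so for the second after the job is handed in, with the robot touching nothing.
It also fails if it takes over 51 s, if anything falls off the work surface, if the arm or the gripper's body presses on something with over 40 N, if the wrist force passes 120 N, or if a joint passes its speed limit or range.

## Robot

A 6-joint arm with a two-finger parallel gripper is mounted at the origin on the work surface. World frame = base frame: x ahead of the robot, y to its left, z up, the work surface at z = 0. Lengths are in m, angles in rad, forces in N, time in s.
With the tool pointing down it reaches from about 0.25 to 0.775 m from the base axis. Payload 8.9 kg.
Tool frame: the origin (TCP) lies at the very end of the fingers, on their centre line; the grasp point (between the pads) lies 19 mm behind it (bot.grasp_offset is the distance from the TCP to the grasp point, in m); z points along the fingers, y is the line along which they close (so a half turn about z gives the same grasp; the last joint's range is limited). The gripper opens to 85 mm and grips with 20 to 120 N. Pads are 22 mm wide; open, the fingers measure 114 mm over their backs; the gripper's body (76 mm by 85 mm) begins 54 mm behind the grasp point. The pads swing forward as they close: fully open they stand 13 mm farther back than shut.
Start: joints at [-1.447, 0.291, -0.153, 1.127, 0, 1.431], TCP at [0.136, -0.507, 0.231] pointing down, gripper open.
Joint ranges: [-2.52, 2.52], [-0.91, 1.74], [-1.3, 1.37], [-1.96, 2.02], [-1.52, 1.47], [-3.14, 3.14]. Speed limits (rad/s): [2.22, 2.22, 2.79, 3.14, 3.14, 3.14].

## Interface

Orientations are given as [roll, pitch, yaw] about the fixed x, y, z axes, in that order (R = Rz(yaw) Ry(pitch) Rx(roll)).
In Python, from rig import bot, vision, workorder gives the robot as it stands.
- The arm moves only by the shell command python3 -m inch 'ROWS' [FORCE]. ROWS is JSON, a list of rows, each an object of numbers: "wx", "wy", "wz": the turn, a rotation vector about the tool's x, y, z in rad; "dx", "dy", "dz": the shift along the tool's x, y, z in m; "grip": the finger opening in m, from 0 to 0.0854. In form: [{"wx": .., "wy": .., "wz": .., "dx": .., "dy": .., "dz": .., "grip": ..}, ...]. A call has exactly 5 rows; each row shifts and turns the commanded pose from where the row before left it, along the tool's axes as they then stand; what a row does not reach is not made up. A row lasts 1/8 s, in which the tool goes at most 62.5 mm and 10.7 degrees, less where a joint would pass 70% of its speed; a pose out of reach is approached as far as the arm can. A call is refused whole if a number of a shift passes 0.0625 or a number of a turn 0.188, either way. A call with a gripper value outside its range is refused whole. The fingers move at their own pace and stop on an object; FORCE is the grip in N (left out, the last holds). Time passes only in rows, so rows that do not move let the fingers close, or fill a call up. It gives the time, the measured TCP pose, the force, the opening and the grip force at its end, in the units of the state.
- bot.state(): the state, without advancing time (a new reading comes with each control period).
- vision.read_camera(name): name is "side" or "top" or "wrist"; returns a dict with "image" (420x560x3 uint8, red, green, blue), "range_z" (420x560 float32, m along the optical axis (not along the pixel's ray), 0 where there is no reading), "fovy" (degrees; the focal length in pixels is half the picture's height over the tangent of half this angle, whatever the lens; pixels are square), "cx", "cy" (the principal point, pixels), "R" (3x3) and "t" (3): a world point X has camera coordinates R X + t; the wrist camera has in their place "mount" (4x4, takes a point from camera to tool coordinates, whose origin is the TCP and whose axes are the flange's). Camera axes: x right, y down, z forward; pixel columns grow to the right and rows downward; lengths in m; the calibration is good to about 2 mm. A picture is of the moment at which its call begins: read the wrist's pose just before it.
- workorder.job_done(): hands the job in; it is judged then, once.
The state is a dict: "time_s": time; "joints": joint angles; "qd": joint speeds; "effort": joint torques, N m; "eef_pos": TCP position; "orientation": TCP orientation; "force": force on the tool from outside, world axes, zero at the start; "torque": the same for the moment, N m; "grip_width": finger opening in m; "finger_force": force on a finger pad.
Only numpy, scipy, OpenCV 4.12 (cv2) and the standard library are available. Lean on these libraries where they do the work, as an engineer would, in place of code of your own. Each camera call takes 0.05 s, during which the arm holds its last target. There are 200 camera calls.

## Working session

There is one attempt and no reset: what is moved stays moved. The work goes in short steps, Python scripts to look and compute and a shell command to move; the robot and the scene stay as the last step left them, time stands still between calls to the robot, and variables do not carry over. Pictures are saved under pics/ and viewed, at most 10 in all, crops included, and the job is handed in when it is done.

```bash
ls; mkdir -p pics; cat > h.py <<'E'
import numpy as np, cv2
from rig import bot, vision, workorder
from scipy.spatial.transform import Rotation as Ro
def cam(n):
    s=bot.state(); c=vision.read_camera(n); c['f']=c['image'].shape[0]/2/np.tan(np.radians(c['fovy'])/2)
    if 'mount' in c:
        T=np.eye(4);T[:3,:3]=Ro.from_euler('xyz',s['orientation']).as_matrix();T[:3,3]=s['eef_pos']
        M=np.linalg.inv(T@c['mount']);c['R']=M[:3,:3];c['t']=M[:3,3]
    return c
def pts(c):
    h,w=c['range_z'].shape; u,v=np.meshgrid(np.arange(w),np.arange(h)); z=c['range_z']
    P=np.stack([(u-c['cx'])/c['f']*z,(v-c['cy'])/c['f']*z,z],-1)
    return (P-c['t'])@c['R']
def plane(c,u,v,h):
    d=np.array([(u-c['cx'])/c['f'],(v-c['cy'])/c['f'],1])@c['R']; o=-c['R'].T@c['t']
    return o+d*(h-o[2])/d[2]
def proj(c,X):
    p=c['R']@np.asarray(X)+c['t']; return c['cx']+c['f']*p[0]/p[2],c['cy']+c['f']*p[1]/p[2]
def save(c,n): cv2.imwrite('pics/'+n+'.png',c['image'][:,:,::-1])
E
python3 - <<'E'
from h import *
import pickle
print(bot.state())
for n in('top','side'):
    c=cam(n);save(c,n);pickle.dump(c,open(n+'.pkl','wb'));print(n,c['f'],c['cx'],c['cy'],-c['R'].T@c['t'],c['R'][2])
E
```

```text
pics
{'time_s': 0.0, 'joints': array([-1.44728990e+00,  2.91226914e-01, -1.54113683e-01,  1.12669052e+00,
       -1.17948341e-05,  1.43149862e+00]), 'qd': array([-0.00069763,  0.00050068, -0.00021932, -0.00265809,  0.00015873,
       -0.0013917 ]), 'effort': array([ 3.20980507e-05, -5.37146258e+01,  3.31367218e+01,  1.60389219e-02,
       -3.71375554e-04,  2.71460081e-06]), 'eef_pos': array([ 0.13633772, -0.50654817,  0.23076474]), 'orientation': array([-3.14036819e+00, -1.59766624e-04,  2.62804043e-01]), 'force': array([ 0.44264646, -0.22099187, -0.37931263]), 'torque': array([ 0.01358978,  0.01210342, -0.01159584]), 'finger_force': 0.0, 'grip_width': 0.08533580788039322}
top 497.8992087943063 288.1940424271318 203.50641729372973 [0.41448526 0.14114785 1.47272223] [ 0.08492347 -0.007467   -0.9963595 ]
side 405.789668810383 281.3454574532051 209.02003323529044 [0.28877676 1.07257748 1.13230199] [ 0.16008768 -0.6600957  -0.73392479]
```

View pics/top.png

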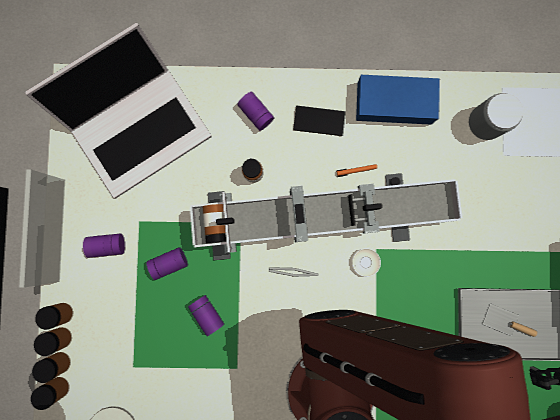

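View pics/side.png

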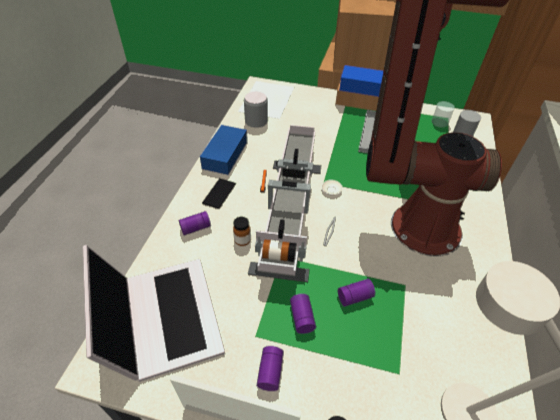

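```bash
python3 - <<'E'
from h import *
import pickle
c=pickle.load(open('top.pkl','rb'));P=pts(c);im=c['image'].astype(int)
black=(im.max(2)<45)
def comp(m,u,v,r=14):
    mm=np.zeros_like(m);mm[v-r:v+r,u-r:u+r]=m[v-r:v+r,u-r:u+r];return mm
for n,(u,v),z in(('gate',(225,221),(.185,.215)),('cat',(373,207),(.15,.185))):
    m=comp(black&(P[...,2]>z[0])&(P[...,2]<z[1]),u,v)
    vs,us=np.nonzero(m);q=P[m];print(n,m.sum(),us.mean(),vs.mean(),us.min(),us.max(),vs.min(),vs.max(),q.mean(0),np.median(q[:,2]))
    print(cv2.minAreaRect(q[:,:2].astype(np.float32)*1000))
# channel: region
m=np.zeros(black.shape,bool);m[175:260,185:470]=1
g=m&(P[...,2]>.04)&(P[...,2]<.125)
q=P[g];
n,l,st,ce=cv2.connectedComponentsWithStats(g.astype(np.uint8));k=1+np.argmax(st[1:,4]);print(st[k])
q=P[l==k][:,:2].astype(np.float32)*1000
r=cv2.minAreaRect(q);print(r);print(cv2.boxPoints(r))
o=c['image'][165:265,180:480];cv2.imwrite('pics/crop.png',cv2.resize(o,(798,266),interpolation=cv2.INTER_CUBIC)[:,:,::-1])
# floor profile along line
a=plane(c,198,227,.09);b=plane(c,458,201,.075);print(a,b)
E
```

```text
gate 94 224.58510638297872 220.79787234042553 216 233 218 224 [0.47587304 0.29327449 0.2011234 ] 0.20210852652409517
((476.31646728515625, 293.47393798828125), (13.535388946533203, 42.93148422241211), 6.924075603485107)
cat 88 372.625 206.51136363636363 364 381 204 209 [ 0.52160388 -0.09135673  0.16606532] 0.1666861688234635
((521.9418334960938, -92.87840270996094), (13.259115219116211, 43.4468879699707), 3.7825770378112793)
[ 304  179  159   57 6408]
((527.1917114257812, -131.02210998535156), (134.00140380859375, 429.0911560058594), 6.818620204925537)
[[ 435.19263    74.05121 ]
 [ 486.1372   -352.00497 ]
 [ 619.1908   -336.09543 ]
 [ 568.2462     89.960754]]
[0.46284316 0.37971262 0.09      ] [ 0.54870508 -0.34925375  0.075     ]
```

View pics/crop.png

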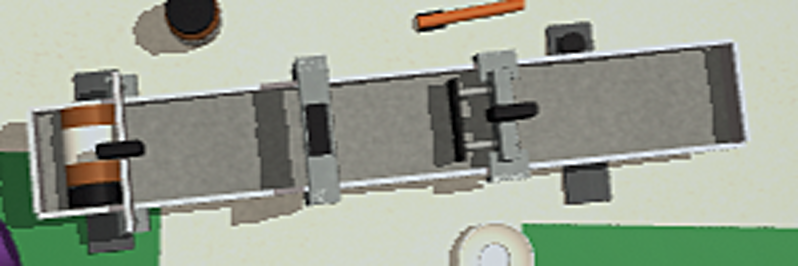

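The jar to use is the amber one in the channel, at top-view pixel (212,220) and crop (90,165). Other things it could be mistaken for:
- Purple jars at (103,245), (165,263), (205,313) and (256,110).
- Standing amber spare jar at (252,170), plus the jars at (50,340) and below.

For the tabs, the gate tab is at (225,221) and the catcher tab at (373,207). The black patch on the arch at (298,213) is not a tab. The close crop agrees with these choices.

```bash
cat >> h.py <<'E'
def plan(target,yaw,n,nturn,ramp=3):
    s=bot.state();p=s['eef_pos'].copy();R=Ro.from_euler('xyz',s['orientation']);y0=s['orientation'][2]
    k=np.arange(n);w=np.minimum(1,np.minimum((k+1)/ramp,(n-k)/ramp));w/=w.sum();d=np.asarray(target)-p
    R1=Ro.from_euler('xyz',[np.pi,0,yaw]);tv=(R.inv()*R1).as_rotvec();out=[]
    for i in range(n):
        l=R.inv().apply(d*w[i]);t=tv/nturn if i<nturn else tv*0
        r=dict(dx=round(l[0],4),dy=round(l[1],4),dz=round(l[2],4))
        if i<nturn:r['wz']=round(t[2],3); r['wx']=round(t[0],4);r['wy']=round(t[1],4)
        out.append(r);R=R*Ro.from_rotvec(t)
    for i in range(0,n,5):print(out[i:i+5])
E
python3 -c "
from h import *
plan([.476,.2935,.235],1.689,20,12)"
```

```text
[{'dx': np.float64(0.0099), 'dy': np.float64(-0.0127), 'dz': np.float64(-0.0001), 'wz': np.float64(-0.119), 'wx': np.float64(-0.0001), 'wy': np.float64(-0.0001)}, {'dx': np.float64(0.0227), 'dy': np.float64(-0.0228), 'dz': np.float64(-0.0001), 'wz': np.float64(-0.119), 'wx': np.float64(-0.0001), 'wy': np.float64(-0.0001)}, {'dx': np.float64(0.0379), 'dy': np.float64(-0.0299), 'dz': np.float64(-0.0002), 'wz': np.float64(-0.119), 'wx': np.float64(-0.0001), 'wy': np.float64(-0.0001)}, {'dx': np.float64(0.0412), 'dy': np.float64(-0.0252), 'dz': np.float64(-0.0002), 'wz': np.float64(-0.119), 'wx': np.float64(-0.0001), 'wy': np.float64(-0.0001)}, {'dx': np.float64(0.0439), 'dy': np.float64(-0.0202), 'dz': np.float64(-0.0002), 'wz': np.float64(-0.119), 'wx': np.float64(-0.0001), 'wy': np.float64(-0.0001)}]
[{'dx': np.float64(0.046), 'dy': np.float64(-0.0148), 'dz': np.float64(-0.0002), 'wz': np.float64(-0.119), 'wx': np.float64(-0.0001), 'wy': np.float64(-0.0001)}, {'dx': np.float64(0.0474), 'dy': np.float64(-0.0093), 'dz': np.float64(-0.0002), 'wz': np.float64(-0.119), 'wx': np.float64(-0.
[... 781 characters left out ...]
119), 'wx': np.float64(-0.0001), 'wy': np.float64(-0.0001)}, {'dx': np.float64(0.0419), 'dy': np.float64(0.024), 'dz': np.float64(-0.0002)}, {'dx': np.float64(0.0419), 'dy': np.float64(0.024), 'dz': np.float64(-0.0002)}, {'dx': np.float64(0.0419), 'dy': np.float64(0.024), 'dz': np.float64(-0.0002)}]
[{'dx': np.float64(0.0419), 'dy': np.float64(0.024), 'dz': np.float64(-0.0002)}, {'dx': np.float64(0.0419), 'dy': np.float64(0.024), 'dz': np.float64(-0.0002)}, {'dx': np.float64(0.0419), 'dy': np.float64(0.024), 'dz': np.float64(-0.0002)}, {'dx': np.float64(0.0279), 'dy': np.float64(0.016), 'dz': np.float64(-0.0002)}, {'dx': np.float64(0.014), 'dy': np.float64(0.008), 'dz': np.float64(-0.0001)}]
```

```bash
python3 -m inch '[{"dx":0.010,"dy":-0.0125,"wz":-0.119,"grip":0.05},{"dx":0.0225,"dy":-0.023,"wz":-0.119},{"dx":0.038,"dy":-0.030,"wz":-0.119},{"dx":0.041,"dy":-0.025,"wz":-0.119},{"dx":0.044,"dy":-0.020,"wz":-0.119}]' 40
python3 -m inch '[{"dx":0.046,"dy":-0.015,"wz":-0.119},{"dx":0.0475,"dy":-0.009,"wz":-0.119},{"dx":0.048,"dy":-0.0035,"wz":-0.119},{"dx":0.048,"dy":0.002,"wz":-0.119},{"dx":0.0475,"dy":0.008,"wz":-0.119}]'
python3 -m inch '[{"dx":0.0465,"dy":0.0135,"wz":-0.119},{"dx":0.0445,"dy":0.019,"wz":-0.119},{"dx":0.042,"dy":0.024},{"dx":0.042,"dy":0.024},{"dx":0.042,"dy":0.024}]'
python3 -m inch '[{"dx":0.042,"dy":0.024},{"dx":0.042,"dy":0.024},{"dx":0.042,"dy":0.024},{"dx":0.028,"dy":0.016},{"dx":0.014,"dy":0.008}]'
python3 -c "
from h import *
c=cam('wrist');save(c,'w1');import pickle;pickle.dump(c,open('w1.pkl','wb'))
print(proj(c,[.476,.2935,.2]),bot.state()['eef_pos'],bot.state()['orientation'])"
```

```text
(np.float64(-4696.173220308813), np.float64(-3412.7714971245996)) [ 0.13635395 -0.50663519  0.23086679] [-3.14059740e+00 -1.26184114e-04  2.62794701e-01]invalid input
invalid input
invalid input
invalid input
```

View pics/w1.png

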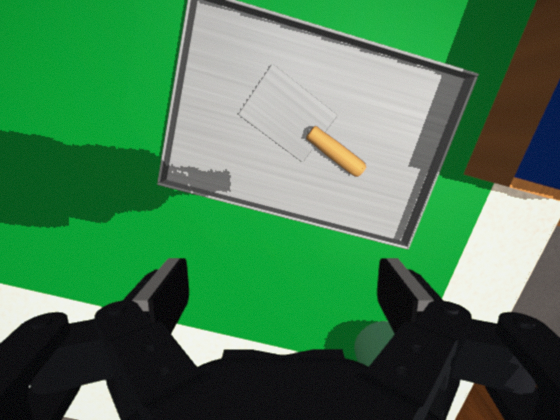

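The picture shows the start pose: tray and scraper below, fingers at (165,290) and (400,290). The calls were refused and nothing moved. Most likely every row needs all seven keys.

```bash
python3 -m inch '[{"wx":0,"wy":0,"wz":-0.119,"dx":0.010,"dy":-0.0125,"dz":0,"grip":0.05},{"wx":0,"wy":0,"wz":-0.119,"dx":0.0225,"dy":-0.023,"dz":0,"grip":0.05},{"wx":0,"wy":0,"wz":-0.119,"dx":0.038,"dy":-0.030,"dz":0,"grip":0.05},{"wx":0,"wy":0,"wz":-0.119,"dx":0.041,"dy":-0.025,"dz":0,"grip":0.05},{"wx":0,"wy":0,"wz":-0.119,"dx":0.044,"dy":-0.020,"dz":0,"grip":0.05}]' 40
```

```text
time_s: 0.78
eef_pos: [0.2122, -0.3279, 0.2311]
orientation: [-3.142, -0.0, 0.861]
force: [1.3, -0.1, 0.8]
grip_width: 0.0498
finger_force: 0.0
```

```bash
python3 -m inch '[{"wx":0,"wy":0,"wz":-0.119,"dx":0.046,"dy":-0.015,"dz":0,"grip":0.05},{"wx":0,"wy":0,"wz":-0.119,"dx":0.0475,"dy":-0.009,"dz":0,"grip":0.05},{"wx":0,"wy":0,"wz":-0.119,"dx":0.048,"dy":-0.0035,"dz":0,"grip":0.05},{"wx":0,"wy":0,"wz":-0.119,"dx":0.048,"dy":0.002,"dz":0,"grip":0.05},{"wx":0,"wy":0,"wz":-0.119,"dx":0.0475,"dy":0.008,"dz":0,"grip":0.05}]'
python3 -m inch '[{"wx":0,"wy":0,"wz":-0.119,"dx":0.0465,"dy":0.0135,"dz":0,"grip":0.05},{"wx":0,"wy":0,"wz":-0.119,"dx":0.0445,"dy":0.019,"dz":0,"grip":0.05},{"wx":0,"wy":0,"wz":0,"dx":0.042,"dy":0.024,"dz":0,"grip":0.05},{"wx":0,"wy":0,"wz":0,"dx":0.042,"dy":0.024,"dz":0,"grip":0.05},{"wx":0,"wy":0,"wz":0,"dx":0.042,"dy":0.024,"dz":0,"grip":0.05}]'
python3 -m inch '[{"wx":0,"wy":0,"wz":0,"dx":0.042,"dy":0.024,"dz":0,"grip":0.05},{"wx":0,"wy":0,"wz":0,"dx":0.042,"dy":0.024,"dz":0,"grip":0.05},{"wx":0,"wy":0,"wz":0,"dx":0.042,"dy":0.024,"dz":0,"grip":0.05},{"wx":0,"wy":0,"wz":0,"dx":0.028,"dy":0.016,"dz":0,"grip":0.05},{"wx":0,"wy":0,"wz":0,"dx":0.014,"dy":0.008,"dz":0,"grip":0.05}]'
python3 -c "
from h import *
c=cam('wrist');save(c,'w2');import pickle;pickle.dump(c,open('w2.pkl','wb'))
s=bot.state();print(proj(c,[.476,.2935,.2]),s['eef_pos'],s['orientation'],s['joints'],s['time_s'])
P=pts(c);im=c['image'].astype(int);m=(im.max(2)<60)&(P[...,2]>.19)&(P[...,2]<.212)&(abs(P[...,0]-.476)<.05)&(abs(P[...,1]-.293)<.05)
v,u=np.nonzero(m);print(m.sum(),u.mean(),v.mean(),P[m].mean(0),cv2.minAreaRect(P[m][:,:2].astype(np.float32)*1000))"
```

```text
time_s: 1.4
eef_pos: [0.3065, -0.1061, 0.2314]
orientation: [3.141, 0.0, 1.456]
force: [0.6, -0.6, 0.5]
grip_width: 0.0498
finger_force: 0.0
time_s: 2.02
eef_pos: [0.4008, 0.117, 0.2313]
orientation: [3.141, 0.0, 1.691]
force: [0.8, -0.6, -0.0]
grip_width: 0.05
finger_force: 0.0
time_s: 2.65
eef_pos: [0.4757, 0.2948, 0.2307]
orientation: [-3.141, 0.0, 1.692]
force: [-0.3, -0.2, 0.3]
grip_width: 0.0502
finger_force: 0.0
(np.float64(281.8318116966963), np.float64(243.5435429219848)) [0.47619465 0.29554453 0.23074605] [-3.14133948e+00 -4.70125827e-04  1.69196891e+00] [ 4.24707910e-01  3.58665255e-01 -5.74786944e-02  1.15475346e+00
  5.24306349e-04  1.87433156e+00] 2.7
1633 283.2859767299449 235.8958971218616 [0.4762731  0.29826381 0.2004222 ] ((476.6489562988281, 296.1570739746094), (13.644773483276367, 43.9048957824707), 6.88219690322876)
```

View pics/w2.png

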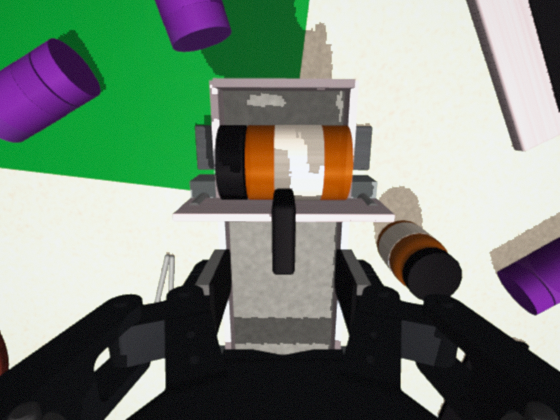

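The gate tab is at (284,232), centred between the finger pads at about (210..350,270), with the jar just behind it. Next I descend and close on it.

```bash
python3 -m inch '[{"wx":0,"wy":0,"wz":0,"dx":0,"dy":0,"dz":0.025,"grip":0.05},{"wx":0,"wy":0,"wz":0,"dx":0,"dy":0,"dz":0.025,"grip":0.05},{"wx":0,"wy":0,"wz":0,"dx":0,"dy":0,"dz":0.014,"grip":0.05},{"wx":0,"wy":0,"wz":0,"dx":0,"dy":0,"dz":0,"grip":0.005},{"wx":0,"wy":0,"wz":0,"dx":0,"dy":0,"dz":0,"grip":0.005}]' 40
python3 -m inch '[{"wx":0,"wy":0,"wz":0,"dx":0,"dy":0,"dz":0,"grip":0.005},{"wx":0,"wy":0,"wz":0,"dx":0,"dy":0,"dz":0,"grip":0.005},{"wx":0,"wy":0,"wz":0,"dx":0,"dy":0,"dz":0,"grip":0.005},{"wx":0,"wy":0,"wz":0,"dx":0,"dy":0,"dz":0,"grip":0.005},{"wx":0,"wy":0,"wz":0,"dx":0,"dy":0,"dz":0,"grip":0.005}]' 40
cat >> h.py <<'E'
U=np.array([-.118,.993]);U/=np.linalg.norm(U);G=np.array([.4763,.2945])
def ry(p): return (np.asarray(p)[...,:2]-G)@U+.254     # rack y
def rx(p): d=np.asarray(p)[...,:2]-G; return d[...,0]*U[1]-d[...,1]*U[0]
def jar(name):   # rack y of jar axis from amber pixels + depth
    c=cam(name);P=pts(c);h=cv2.cvtColor(c['image'],cv2.COLOR_RGB2HSV);y=ry(P);x=rx(P)
    m=(h[...,0]>5)&(h[...,0]<22)&(h[...,1]>150)&(h[...,2]>60)&(abs(x)<.055)&(y>-.4)&(y<.34)&(P[...,2]>.085)&(P[...,2]<.16)
    q=P[m];t=bot.state()['time_s']
    if len(q)<15: return t,0,None
    Y=ry(q); zc=q[:,2]-(.085-.0285*(.29-Y)+.03) # height above axis
    # circle fit with r=.03: Y=y0+sqrt(r2-z2) sign by side
    from scipy.optimize import least_squares
    A=np.c_[Y,q[:,2]]
    f=lambda p:np.hypot(A[:,0]-p[0],A[:,1]-(.115-.0285*(.29-p[0])+p[1]))-.03
    r=least_squares(f,[np.median(Y),0],loss='soft_l1',f_scale=.002)
    return t,len(q),r.x.round(4),np.std(f(r.x)).round(4)
E
python3 -c "
from h import *
print(jar('side'),jar('top'))"
```

```text
time_s: 3.32
eef_pos: [0.4761, 0.2935, 0.1682]
orientation: [3.14, -0.0, 1.69]
force: [0.0, 0.6, 0.5]
grip_width: 0.0138
finger_force: 0.6
time_s: 3.95
eef_pos: [0.4763, 0.2935, 0.1683]
orientation: [3.14, 0.0, 1.691]
force: [-0.8, -1.8, 6.1]
grip_width: 0.0135
finger_force: 41.9
(4.0, 222, array([ 2.906e-01, -1.000e-04]), np.float64(0.0033)) (4.05, 0, None)
```

```bash
python3 -m inch '[{"wx":0,"wy":0,"wz":0,"dx":0,"dy":0,"dz":-0.029,"grip":0.005},{"wx":0,"wy":0,"wz":0,"dx":0,"dy":0,"dz":-0.028,"grip":0.005},{"wx":0,"wy":0,"wz":0,"dx":0,"dy":0,"dz":0,"grip":0.04},{"wx":0,"wy":0,"wz":0,"dx":-0.015,"dy":0,"dz":0,"grip":0.04},{"wx":0,"wy":0,"wz":0,"dx":-0.045,"dy":0,"dz":0,"grip":0.04}]' 30
python3 -m inch '[{"wx":0,"wy":0,"wz":0,"dx":-0.0625,"dy":0,"dz":0,"grip":0.04},{"wx":0,"wy":0,"wz":0,"dx":-0.0625,"dy":0,"dz":0,"grip":0.04},{"wx":0,"wy":0,"wz":0,"dx":-0.062,"dy":0,"dz":0.005,"grip":0.04},{"wx":0,"wy":0,"wz":0,"dx":-0.05,"dy":0,"dz":0.035,"grip":0.04},{"wx":0,"wy":0,"wz":0,"dx":-0.05,"dy":0,"dz":0.035,"grip":0.04}]'
python3 -c "
from h import *
print(jar('side'));s=bot.state();p=s['eef_pos'];yw=s['orientation'][2]
d=np.array([.5217,-.092])-p[:2];print(p,yw,'dx',d@[np.cos(yw),np.sin(yw)],'dy',d@[np.sin(yw),-np.cos(yw)],'dz',p[2]-.132)"
```

```text
time_s: 4.68
eef_pos: [0.4821, 0.2338, 0.2232]
orientation: [-3.14, -0.0, 1.694]
force: [0.6, -0.9, -0.3]
grip_width: 0.0399
finger_force: 0.0
time_s: 5.3
eef_pos: [0.5164, -0.0532, 0.1479]
orientation: [-3.142, -0.0, 1.69]
force: [0.7, -0.3, -0.4]
grip_width: 0.0398
finger_force: 0.0
(5.35, 128, array([2.302e-01, 2.000e-04]), np.float64(0.0034))
[ 0.51480846 -0.05776037  0.14350057] 1.6874330386366885 dx -0.0348089821126729 dy 0.0028601672738648243 dz 0.011500569587266918
```

```bash
python3 -m inch '[{"wx":0,"wy":0,"wz":0,"dx":-0.020,"dy":-0.0005,"dz":0.012,"grip":0.04},{"wx":0,"wy":0,"wz":0,"dx":-0.020,"dy":0,"dz":0.006,"grip":0.03},{"wx":0,"wy":0,"wz":0,"dx":0,"dy":0,"dz":0,"grip":0.005},{"wx":0,"wy":0,"wz":0,"dx":0,"dy":0,"dz":0,"grip":0.005},{"wx":0,"wy":0,"wz":0,"dx":0,"dy":0,"dz":0,"grip":0.005}]' 40
python3 -c "
from h import *
print(jar('side'),jar('top'));s=bot.state();print(s)"
```

```text
time_s: 5.98
eef_pos: [0.5216, -0.0902, 0.1313]
orientation: [3.141, 0.0, 1.692]
force: [3.5, -1.8, -8.3]
grip_width: 0.0137
finger_force: 40.8
(6.025, 111, array([1.514e-01, 1.000e-04]), np.float64(0.0033)) (6.075, 313, array([0.1421, 0.0012]), np.float64(0.0029))
{'time_s': 6.075, 'joints': array([-3.09444036e-01,  3.76800511e-01, -3.07195293e-01,  8.86565080e-01,
        2.19660435e-04,  1.14055603e+00]), 'qd': array([-1.92792329e-03, -3.77243231e-04, -2.08242340e-03,  4.18022390e-04,
        2.74934194e-03, -3.60544449e-05]), 'effort': array([ 2.11331765e-01, -6.01353049e+01,  3.06345463e+01,  1.35413960e+00,
       -3.26178968e-02, -1.91395772e-01]), 'eef_pos': array([ 0.52162251, -0.09016043,  0.13130673]), 'orientation': array([ 3.14128705e+00, -1.01440792e-04,  1.69159263e+00]), 'force': array([ 4.13704706, -1.0378104 , -8.82070788]), 'torque': array([-0.17412409, -0.53503163, -0.15119211]), 'finger_force': 40.79547822475433, 'grip_width': 0.013901124960966606}
```

```bash
python3 - <<'E'
from h import *
import pickle
for n in ('side','top')*3: print(n,jar(n))
def buf(c):
    P=pts(c);y=ry(P);x=rx(P);m=(c['image'].max(2)<70)&(abs(x)<.043)&(y>-.11)&(y<-.05)&(P[...,2]>.112)&(P[...,2]<.130)
    Y=y[m];print('buf',m.sum(),np.percentile(Y,[2,10,50,90,98]).round(4),np.median(P[m][:,2]))
buf(pickle.load(open('top.pkl','rb')))
c0=pickle.load(open('top.pkl','rb'));P=pts(c0);z=P[...,2];m=(c0['image'].max(2)<45)&(z>.15)&(z<.185)&(abs(rx(P))<.02)&(abs(ry(P)+.13)<.05);print('tab',np.percentile(ry(P)[m],[0,2,50,98,100]))
m=(c0['image'].max(2)<45)&(z>.19)&(z<.21)&(abs(rx(P))<.02)&(abs(ry(P)-.254)<.05);print('gtab',np.percentile(ry(P)[m],[0,2,50,98,100]))
h=cv2.cvtColor(c0['image'],cv2.COLOR_RGB2HSV)
E
```

```text
side (6.125, 142, array([1.368e-01, 1.000e-04]), np.float64(0.0031))
top (6.175, 317, array([0.1277, 0.0011]), np.float64(0.0027))
side (6.225, 172, array([ 0.1219, -0.    ]), np.float64(0.003))
top (6.275, 307, array([0.1127, 0.0013]), np.float64(0.003))
side (6.325, 179, array([0.1063, 0.0002]), np.float64(0.0033))
top (6.375, 283, array([0.0969, 0.0013]), np.float64(0.003))
buf 66 [-0.089  -0.088  -0.0854 -0.084  -0.0837] 0.12317602398883887
tab [-0.15790774 -0.15521197 -0.13504783 -0.11470303 -0.11420217]
gtab [0.23151907 0.23192128 0.25222714 0.27369476 0.2744411 ]
```

```bash
cat > sim.py <<'E'
import numpy as np, itertools
def profile(vc,nc,nd,r=(.3,.7)):
    k=np.arange(1,nd+1); dec=1-(k-.5)/nd; dec=np.clip(dec,0,1)
    return np.r_[np.array(r)*vc,[vc]*nc,vc*dec]
def run(vrows,g0,v0,a,dt=.001,T=3.2,lag=0.03):
    # perturbation arrays broadcast: gap g0 (face to jar contact) at start of rows, jar speed v0
    G,V,A,M=[q.ravel() for q in np.meshgrid(g0+np.array([-.005,0,.005]),v0+np.array([-.004,0,.004]),[a-.01,a+.01],[.84,1.05,1.3])]
    x=-G.copy();v=V.copy();p=0;vv=0;b=0*x;mx=0*x;mn=np.full_like(x,1e9);hit=np.zeros(x.shape,bool);rel=0*x;early=0
    for i in range(int(T/dt)):
        t=i*dt;j=int(t/.125);vt=vrows[j] if j<len(vrows) else 0
        vv+=(vt-vv)*dt/lag; p+=vv*dt
        c=x-p; on=c>0; new=on&~hit; rel[new]=(v-vv)[new]; hit|=on
        F=np.where(on,np.maximum(0,50*c+2*(v-vv)),0)
        v=v+(A-F/M)*dt; x=x+v*dt
        mx=np.maximum(mx,c); mn=np.where(hit,np.minimum(mn,c),mn)
    return mx.max(),mn[hit].min(),rel.max(),p
E
python3 - <<'E'
from h import *
from sim import *
D=[(6.025,.1421),(6.125,.1277),(6.225,.1127),(6.325,.0969)]
for n in range(4):
    r=jar('top');print(r)
    if r[2] is not None:D.append((r[0]-.05,r[2][0]))
D=np.array(D);now=bot.state()['time_s']
c=np.polyfit(D[:,0]-now,D[:,1],1);print('lin',c)
a=.072;y=D[:,1]+.5*a*(D[:,0]-now)**2;c=np.polyfit(D[:,0]-now,y,1);print('fix a: v,y now',c,'res',(y-np.polyval(c,D[:,0]-now)).round(4))
v0=-c[0];g=c[1]+.0538;print('now',now,'gap',g,'v',v0)
res=[]
for hold in np.arange(.1,.6,.05):
  for vc in (.18,.19,.2,.21,.22):
    for nc,nd in ((1,8),(1,9),(2,8),(2,9),(2,10),(3,8),(3,9)):
      gg=g-v0*hold-.5*a*hold**2;P=profile(vc,nc,nd);
      if P.sum()*.125>.212:continue
      m=run(P,gg,v0+a*hold,a,dt=.0025,T=2.2);res.append((m[0]+max(0,-m[1])*1,hold,vc,nc,nd,*np.round(m,4)))
res.sort()
for r in res[:12]:print(np.round(r,4))
E
```

```text
(6.425, 237, array([0.0884, 0.0014]), np.float64(0.003))
(6.475, 195, array([0.08  , 0.0015]), np.float64(0.003))
(6.525, 147, array([0.0718, 0.0022]), np.float64(0.0028))
(6.575, 130, array([0.0639, 0.0016]), np.float64(0.0016))
lin [-0.15754971  0.0565807 ]
fix a: v,y now [-0.17905497  0.05437807] res [ 0.0001  0.      0.0001  0.     -0.0003 -0.0004 -0.0001  0.0007]
now 6.575 gap 0.10817807017543862 v 0.17905497076023386
[ 1.370e-02  3.500e-01  1.800e-01  3.000e+00  9.000e+00  1.130e-02
 -2.400e-03  8.510e-02  1.912e-01]
[ 1.420e-02  4.000e-01  1.900e-01  1.000e+00  9.000e+00  1.070e-02
 -3.500e-03  1.128e-01  1.544e-01]
[ 1.44e-02  4.00e-01  2.10e-01  2.00e+00  1.00e+01  1.06e-02 -3.80e-03
  9.50e-02  2.10e-01]
[ 1.470e-02  3.500e-01  1.900e-01  3.000e+00  9.000e+00  1.210e-02
 -2.600e-03  6.140e-02  2.019e-01]
[ 1.470e-02  4.000e-01  2.000e-01  2.000e+00  1.000e+01  1.040e-02
 -4.300e-03  1.038e-01  2.000e-01]
[ 1.490e-02  4.000e-01  2.100e-01  2.000e+00  9.000e+00  1.130e-02
 -3.700e-03  9.500e-02  1.969e-01]
[ 1.500e-02  4.000e-01  2.000e-01  1.000e+00  9.000e+00  1.130e-02
 -3.700e-03  1.038e-01  1.625e-01]
[ 1.500e-02  4.000e-01  1.800e-01  1.000e+00  9.000e+00  1.090e-02
 -4.200e-03  1.220e-01  1.462e-01]
[ 1.510e-02  4.000e-01  2.000e-01  2.000e+00  9.000e+00  1.100e-02
 -4.100e-03  1.038e-01  1.875e-01]
[ 1.53e-02  3.50e-01  1.80e-01  3.00e+00  8.00e+00  1.16e-02 -3.70e-03
  8.51e-02  1.80e-01]
[ 1.540e-02  4.000e-01  1.900e-01  2.000e+00  1.000e+01  1.030e-02
 -5.100e-03  1.128e-01  1.900e-01]
[ 1.560e-02  4.000e-01  2.100e-01  2.000e+00  8.000e+00  1.210e-02
 -3.500e-03  9.500e-02  1.837e-01]
```

```bash
cat > opt.py <<'E'
from h import *
import json,sys
from scipy.optimize import differential_evolution
D=json.load(open('D.json')) if len(sys.argv)>2 else [(6.025,.1421),(6.125,.1277),(6.225,.1127),(6.325,.0969),(6.375,.0884),(6.425,.08),(6.475,.0718),(6.525,.0639)]
for n in range(int(sys.argv[1])):
    r=jar('top');print(r)
    if r[2] is not None and r[1]>60:D.append((r[0]-.05,r[2][0]))
json.dump(D,open('D.json','w'));D=np.array(D);now=bot.state()['time_s'];a=.072
y=D[:,1]+.5*a*(D[:,0]-now)**2;c=np.polyfit(D[:,0]-now,y,1);print('res',(y-np.polyval(c,D[:,0]-now)).round(4))
print('quad',np.polyfit(D[:,0]-now,D[:,1],2))
v0=-c[0];g=c[1]+.0538;print('now',now,'gap',g,'v',v0)
PG,PV,PA,PM,PL=[q.ravel() for q in np.meshgrid([-.0035,0,.0035],[-.003,.003],[-.01,.01],[.84,1.05,1.3],[.005,.025])]
def rows(p): 
    v=list(p[1:6]);nd=9;k=np.arange(1,nd);dec=v[-1]*(1-((k/nd)**p[6]))
    return np.r_[v,dec]
def sim(p,full=False,dt=.0025):
    vr=rows(p);A=a+PA;v=v0+PV+a*p[0];x=-(g+PG-v0*p[0]-.5*a*p[0]**2)+0;P=0*x;vv=0*x;mx=0*x;mn=np.full_like(x,1.);hit=x>1;rel=0*x
    for i in range(int(2.3/dt)):
        j=int(i*dt/.125);vt=vr[j] if j<len(vr) else 0
        vv=vv+(vt-vv)*dt/PL*1.0 if dt<.005 else vt;P=P+vv*dt;c=x-P;on=c>0;new=on&~hit;rel[new]=(v-vv)[new];hit|=on
        F=np.where(on,np.maximum(0,50*c+2*(v-vv)),0);v=v+(A-F/PM)*dt;x=x+v*dt
        mx=np.maximum(mx,c);mn=np.where(hit,np.minimum(mn,c),mn)
    if full:return mx,mn,rel,P.max(),np.diff(vr)/.125
    return mx.max()+.3*mx.mean()+1.5*max(0,-mn.min())+.5*np.mean(np.maximum(0,-mn))+5*max(0,P.max()-.212)+.1*(~hit).sum()
if __name__=='__main__':
    lo=float(sys.argv[3]) if len(sys.argv)>3 else 0
    best=None
    for h in np.arange(lo,lo+.26,.05):
        r=differential_evolution(lambda q:sim(np.r_[h,q]),[(.02,.12),(.08,.2),(.12,.23),(.15,.23),(.15,.23),(1,1.8)],maxiter=25,popsize=6,seed=1,polish=False)
        f=sim(np.r_[h,r.x],True);print(round(h,3),r.fun.round(4),'rows mm',(rows(np.r_[h,r.x])*125).round(1),'max',f[0].max().round(4),f[0].mean().round(4),'min',f[1].min().round(4),'rel',f[2].min().round(3),f[2].max().round(3),'dist',f[3].round(3))
E
timeout 500 python3 opt.py 4
```

```text
(6.625, 123, array([0.0557, 0.0013]), np.float64(0.002))
(6.675, 125, array([0.0492, 0.0032]), np.float64(0.0029))
(6.725, 172, array([0.0389, 0.0015]), np.float64(0.0028))
(6.775, 214, array([0.0298, 0.0012]), np.float64(0.0035))
res [ 0.0012  0.0006  0.0001 -0.0004 -0.001  -0.0013 -0.0013 -0.0008 -0.0003
  0.002   0.0006  0.0007]
quad [-0.01810605 -0.17451343  0.02169631]
now 6.775 gap 0.07356286163522008 v 0.18855849056603774
0.0 0.034 rows mm [ 2.5 10.8 15.9 19.  24.5 23.5 21.7 19.4 16.8 13.9 10.8  7.4  3.8] max 0.0191 0.0139 min -0.0064 rel 0.059 0.103 dist 0.19
0.05 0.0291 rows mm [ 2.6 10.  15.  18.9 27.6 25.4 22.7 19.8 16.7 13.6 10.3  6.9  3.5] max 0.017 0.0104 min -0.0052 rel 0.009 0.085 dist 0.193
0.1 0.02 rows mm [ 2.7 10.2 15.2 19.  25.3 22.5 19.7 16.9 14.1 11.3  8.5  5.7  2.8] max 0.011 0.0075 min -0.004 rel 0.024 0.108 dist 0.174
0.15 0.019 rows mm [ 3.1 11.9 17.3 22.6 23.1 20.6 18.1 15.5 12.9 10.4  7.8  5.2  2.6] max 0.0104 0.0073 min -0.0038 rel 0.043 0.111 dist 0.171
0.2 0.0181 rows mm [ 7.1 12.4 22.4 23.7 22.6 20.1 17.6 15.1 12.6 10.1  7.5  5.   2.5] max 0.0098 0.0068 min -0.0038 rel 0.034 0.126 dist 0.179
0.25 0.017 rows mm [ 2.7 21.6 22.7 20.8 20.2 18.  15.7 13.5 11.2  9.   6.7  4.5  2.3] max 0.0096 0.0069 min -0.0034 rel 0.04 0.197 dist 0.169
```

```bash
sed -i "s/^y=D\[:,1\]/if len(sys.argv)>2: D=np.array([d for d in D if d[0]<6.35 or d[0]>6.72])\ny=D[:,1]/" opt.py
timeout 550 python3 opt.py 3 x 0; cat D.json | tail -c 200
```

```text
(6.825, 266, array([0.0198, 0.0012]), np.float64(0.0029))
(6.875, 306, array([0.0109, 0.0012]), np.float64(0.0028))
(6.925, 305, array([0.002, 0.001]), np.float64(0.0027))
res [ 0.0008  0.0002 -0.0003 -0.0009  0.0001 -0.0006  0.      0.0008]
quad [-0.02680467 -0.19063762 -0.00770882]
now 6.925 gap 0.045133333333333435 v 0.19906666666666653
0.0 0.0189 rows mm [ 2.6 10.4 18.5 22.6 22.5 20.1 17.7 15.2 12.7 10.2  7.6  5.1  2.5] max 0.01 0.0072 min -0.0041 rel 0.042 0.133 dist 0.168
0.05 0.0181 rows mm [ 3.  15.8 22.4 23.9 22.6 20.1 17.6 15.1 12.6 10.1  7.6  5.   2.5] max 0.0098 0.0067 min -0.0038 rel 0.033 0.101 dist 0.178
0.1 0.0172 rows mm [ 2.9 23.2 21.5 23.2 20.6 18.3 16.  13.8 11.5  9.2  6.9  4.6  2.3] max 0.0094 0.0068 min -0.0036 rel 0.03 0.195 dist 0.174
0.15 0.017 rows mm [14.2 22.6 21.  23.8 20.  17.8 15.6 13.4 11.1  8.9  6.7  4.5  2.2] max 0.009 0.0072 min -0.0036 rel 0.038 0.11 dist 0.182
0.2 0.0215 rows mm [15.  25.  16.9 19.1 18.8 16.8 14.8 12.7 10.6  8.5  6.4  4.3  2.1] max 0.0122 0.0091 min -0.004 rel 0.093 0.194 dist 0.171
0.25 0.0907 rows mm [14.9 25.  16.  19.3 18.8 16.9 14.9 12.8 10.7  8.6  6.5  4.3  2.2] max 0.02 0.0153 min -0.0393 rel 0.155 0.208 dist 0.171
9], [6.375, 0.0884], [6.425, 0.08], [6.475, 0.0718], [6.525, 0.0639], [6.575, 0.0557], [6.625, 0.0492], [6.675, 0.0389], [6.7250000000000005, 0.0298], [6.775, 0.0198], [6.825, 0.0109], [6.875, 0.002]]
```

```bash
python3 -c "
from h import *
print(jar('top'))"
python3 -m inch '[{"wx":0,"wy":0,"wz":0,"dx":-0.003,"dy":0,"dz":0.0001,"grip":0.005},{"wx":0,"wy":0,"wz":0,"dx":-0.016,"dy":0,"dz":0.0005,"grip":0.005},{"wx":0,"wy":0,"wz":0,"dx":-0.0225,"dy":0,"dz":0.0006,"grip":0.005},{"wx":0,"wy":0,"wz":0,"dx":-0.024,"dy":0,"dz":0.0007,"grip":0.005},{"wx":0,"wy":0,"wz":0,"dx":-0.0225,"dy":0,"dz":0.0006,"grip":0.005}]'
python3 -m inch '[{"wx":0,"wy":0,"wz":0,"dx":-0.020,"dy":0,"dz":0.0006,"grip":0.005},{"wx":0,"wy":0,"wz":0,"dx":-0.0175,"dy":0,"dz":0.0005,"grip":0.005},{"wx":0,"wy":0,"wz":0,"dx":-0.015,"dy":0,"dz":0.0004,"grip":0.005},{"wx":0,"wy":0,"wz":0,"dx":-0.0125,"dy":0,"dz":0.0004,"grip":0.005},{"wx":0,"wy":0,"wz":0,"dx":-0.010,"dy":0,"dz":0.0003,"grip":0.005}]'
python3 -m inch '[{"wx":0,"wy":0,"wz":0,"dx":-0.0075,"dy":0,"dz":0.0002,"grip":0.005},{"wx":0,"wy":0,"wz":0,"dx":-0.005,"dy":0,"dz":0.0001,"grip":0.005},{"wx":0,"wy":0,"wz":0,"dx":-0.0025,"dy":0,"dz":0.0001,"grip":0.005},{"wx":0,"wy":0,"wz":0,"dx":0,"dy":0,"dz":0,"grip":0.005},{"wx":0,"wy":0,"wz":0,"dx":0,"dy":0,"dz":0,"grip":0.005}]'
python3 -c "
from h import *
print(jar('top'),jar('side'));c=cam('top');save(c,'t3');s=bot.state();print(ry(s['eef_pos']),s['force'])"
```

```text
(6.975, 309, array([-0.0077,  0.0014]), np.float64(0.0029))
time_s: 7.6
eef_pos: [0.5321, -0.1784, 0.1288]
orientation: [3.141, -0.001, 1.691]
force: [3.8, 3.2, -6.5]
grip_width: 0.0134
finger_force: 41.0
time_s: 8.22
eef_pos: [0.541, -0.2532, 0.1267]
orientation: [-3.141, 0.0, 1.691]
force: [1.1, 1.7, -1.6]
grip_width: 0.0137
finger_force: 41.7
time_s: 8.85
eef_pos: [0.5427, -0.2679, 0.1263]
orientation: [-3.141, 0.001, 1.691]
force: [-0.3, -2.2, -1.4]
grip_width: 0.0135
finger_force: 41.7
(8.9, 324, array([-0.2344,  0.001 ]), np.float64(0.0028)) (8.95, 125, array([-0.2334,  0.0007]), np.float64(0.0036))
-0.312100482062487 [-0.20374599 -2.38409071 -1.00033994]
```

View pics/t3.png

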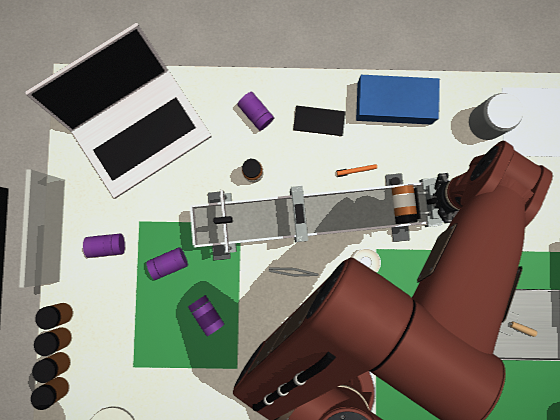

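The jar at (405,203) is leaning on the catcher at (430,200). From the measurements the buffer is pushed in about 2.6 mm, and the gate is still up at (225,218). Now the 3 s hold.

```bash
python3 -m inch '[{"wx":0,"wy":0,"wz":0,"dx":0,"dy":0,"dz":0,"grip":0.005},{"wx":0,"wy":0,"wz":0,"dx":0,"dy":0,"dz":0,"grip":0.005},{"wx":0,"wy":0,"wz":0,"dx":0,"dy":0,"dz":0,"grip":0.005},{"wx":0,"wy":0,"wz":0,"dx":0,"dy":0,"dz":0,"grip":0.005},{"wx":0,"wy":0,"wz":0,"dx":0,"dy":0,"dz":0,"grip":0.005}]' >/dev/null
python3 -m inch '[{"wx":0,"wy":0,"wz":0,"dx":0,"dy":0,"dz":0,"grip":0.005},{"wx":0,"wy":0,"wz":0,"dx":0,"dy":0,"dz":0,"grip":0.005},{"wx":0,"wy":0,"wz":0,"dx":0,"dy":0,"dz":0,"grip":0.005},{"wx":0,"wy":0,"wz":0,"dx":0,"dy":0,"dz":0,"grip":0.005},{"wx":0,"wy":0,"wz":0,"dx":0,"dy":0,"dz":0,"grip":0.005}]' >/dev/null
python3 -m inch '[{"wx":0,"wy":0,"wz":0,"dx":0,"dy":0,"dz":0,"grip":0.005},{"wx":0,"wy":0,"wz":0,"dx":0,"dy":0,"dz":0,"grip":0.005},{"wx":0,"wy":0,"wz":0,"dx":0,"dy":0,"dz":0,"grip":0.005},{"wx":0,"wy":0,"wz":0,"dx":0,"dy":0,"dz":0,"grip":0.005},{"wx":0,"wy":0,"wz":0,"dx":0,"dy":0,"dz":0,"grip":0.005}]' >/dev/null
python3 -m inch '[{"wx":0,"wy":0,"wz":0,"dx":0,"dy":0,"dz":0,"grip":0.005},{"wx":0,"wy":0,"wz":0,"dx":0,"dy":0,"dz":0,"grip":0.005},{"wx":0,"wy":0,"wz":0,"dx":0,"dy":0,"dz":0,"grip":0.005},{"wx":0,"wy":0,"wz":0,"dx":0,"dy":0,"dz":0,"grip":0.005},{"wx":0,"wy":0,"wz":0,"dx":0,"dy":0,"dz":0,"grip":0.005}]' >/dev/null
python3 -m inch '[{"wx":0,"wy":0,"wz":0,"dx":0,"dy":0,"dz":0,"grip":0.005},{"wx":0,"wy":0,"wz":0,"dx":0,"dy":0,"dz":0,"grip":0.005},{"wx":0,"wy":0,"wz":0,"dx":0,"dy":0,"dz":0,"grip":0.005},{"wx":0,"wy":0,"wz":0,"dx":0,"dy":0,"dz":0,"grip":0.005},{"wx":0,"wy":0,"wz":0,"dx":0,"dy":0,"dz":0,"grip":0.005}]'
python3 - <<'E'
from h import *
import pickle
print(jar('top'));c=cam('top');P=pts(c);c0=pickle.load(open('top.pkl','rb'));
m=(c['image'].max(2)<60)&(abs(rx(P))<.02)&(abs(ry(P)-.254)<.04)&(P[...,2]>.2);print('gate tab top',np.median(P[m][:,2]),'was .2021')
P2=pts(c0);W=[]
# low end wall: cells above floor+.03 near rack y -.384
m=(abs(rx(P2))<.045)&(ry(P2)<-.3)&(ry(P2)>-.42)
Y=ry(P2)[m];Z=P2[...,2][m]-(.085-.0285*(.29-Y))
for lo in np.arange(-.40,-.36,.003):
    k=(Y>lo)&(Y<=lo+.003);print(round(lo,3),np.round(np.median(Z[k])*1000,1) if k.any() else None,end=' ')
E
```

```text
time_s: 12.12
eef_pos: [0.5427, -0.2675, 0.1262]
orientation: [-3.142, 0.0, 1.691]
force: [-5.1, -3.4, 5.0]
grip_width: 0.0131
finger_force: 42.4
(12.175, 322, array([-0.2343,  0.0011]), np.float64(0.0029))
gate tab top 0.25653061188961124 was .2021
-0.4 None -0.397 None -0.394 None -0.391 38.0 -0.388 39.6 -0.385 34.9 -0.382 16.6 -0.379 1.8 -0.376 1.1 -0.373 2.0 -0.37 2.1 -0.367 1.9 -0.364 1.5 -0.361 2.2
```

```bash
python3 -m inch '[{"wx":0,"wy":0,"wz":0,"dx":-0.0005,"dy":0,"dz":0,"grip":0.005},{"wx":0,"wy":0,"wz":0,"dx":-0.001,"dy":0,"dz":0,"grip":0.005},{"wx":0,"wy":0,"wz":0,"dx":-0.0015,"dy":0,"dz":0.0001,"grip":0.005},{"wx":0,"wy":0,"wz":0,"dx":-0.002,"dy":0,"dz":0,"grip":0.005},{"wx":0,"wy":0,"wz":0,"dx":-0.0025,"dy":0,"dz":0.0001,"grip":0.005}]'
python3 -m inch '[{"wx":0,"wy":0,"wz":0,"dx":-0.0025,"dy":0,"dz":0.0001,"grip":0.005},{"wx":0,"wy":0,"wz":0,"dx":-0.0025,"dy":0,"dz":0.0001,"grip":0.005},{"wx":0,"wy":0,"wz":0,"dx":-0.0025,"dy":0,"dz":0,"grip":0.005},{"wx":0,"wy":0,"wz":0,"dx":-0.0025,"dy":0,"dz":0.0001,"grip":0.005},{"wx":0,"wy":0,"wz":0,"dx":-0.0025,"dy":0,"dz":0.0001,"grip":0.005}]'
python3 -m inch '[{"wx":0,"wy":0,"wz":0,"dx":-0.0025,"dy":0,"dz":0,"grip":0.005},{"wx":0,"wy":0,"wz":0,"dx":-0.0025,"dy":0,"dz":0.0001,"grip":0.005},{"wx":0,"wy":0,"wz":0,"dx":-0.0025,"dy":0,"dz":0.0001,"grip":0.005},{"wx":0,"wy":0,"wz":0,"dx":-0.0025,"dy":0,"dz":0,"grip":0.005},{"wx":0,"wy":0,"wz":0,"dx":-0.0025,"dy":0,"dz":0.0001,"grip":0.005}]'
python3 -m inch '[{"wx":0,"wy":0,"wz":0,"dx":-0.0025,"dy":0,"dz":0.0001,"grip":0.005},{"wx":0,"wy":0,"wz":0,"dx":-0.0025,"dy":0,"dz":0.0001,"grip":0.005},{"wx":0,"wy":0,"wz":0,"dx":-0.0025,"dy":0,"dz":0,"grip":0.005},{"wx":0,"wy":0,"wz":0,"dx":-0.002,"dy":0,"dz":0.0001,"grip":0.005},{"wx":0,"wy":0,"wz":0,"dx":-0.0015,"dy":0,"dz":0.0001,"grip":0.005}]'
python3 -m inch '[{"wx":0,"wy":0,"wz":0,"dx":-0.001,"dy":0,"dz":0,"grip":0.005},{"wx":0,"wy":0,"wz":0,"dx":-0.001,"dy":0,"dz":0.0001,"grip":0.005},{"wx":0,"wy":0,"wz":0,"dx":-0.001,"dy":0,"dz":0,"grip":0.005},{"wx":0,"wy":0,"wz":0,"dx":-0.0005,"dy":0,"dz":0,"grip":0.005},{"wx":0,"wy":0,"wz":0,"dx":-0.0005,"dy":0,"dz":0,"grip":0.005}]'
python3 -c "
from h import *
print(jar('top'),ry(bot.state()['eef_pos']))"
```

```text
time_s: 12.85
eef_pos: [0.5435, -0.2741, 0.1261]
orientation: [-3.142, -0.001, 1.691]
force: [-5.1, 1.3, 6.2]
grip_width: 0.0131
finger_force: 42.9
time_s: 13.48
eef_pos: [0.545, -0.2866, 0.1257]
orientation: [-3.142, -0.001, 1.691]
force: [-4.8, 0.7, 6.9]
grip_width: 0.0133
finger_force: 43.0
time_s: 14.1
eef_pos: [0.5464, -0.299, 0.1253]
orientation: [-3.141, -0.001, 1.691]
force: [-5.7, 0.9, 7.5]
grip_width: 0.0135
finger_force: 43.0
time_s: 14.72
eef_pos: [0.5478, -0.31, 0.125]
orientation: [-3.141, -0.001, 1.691]
force: [-4.8, 1.5, 7.1]
grip_width: 0.0133
finger_force: 43.0
time_s: 15.35
eef_pos: [0.5482, -0.3139, 0.1249]
orientation: [-3.141, -0.001, 1.691]
force: [-4.7, 0.7, 6.8]
grip_width: 0.0134
finger_force: 43.0
(15.4, 311, array([-0.2791,  0.0009]), np.float64(0.0029)) -0.35869838129624565
```

```bash
python3 -m inch '[{"wx":0,"wy":0,"wz":0,"dx":-0.0005,"dy":0,"dz":0,"grip":0.005},{"wx":0,"wy":0,"wz":0,"dx":-0.001,"dy":0,"dz":0,"grip":0.005},{"wx":0,"wy":0,"wz":0,"dx":-0.001,"dy":0,"dz":0.0001,"grip":0.005},{"wx":0,"wy":0,"wz":0,"dx":-0.001,"dy":0,"dz":0,"grip":0.005},{"wx":0,"wy":0,"wz":0,"dx":-0.001,"dy":0,"dz":0,"grip":0.005}]'
python3 -m inch '[{"wx":0,"wy":0,"wz":0,"dx":-0.0005,"dy":0,"dz":0,"grip":0.005},{"wx":0,"wy":0,"wz":0,"dx":-0.0005,"dy":0,"dz":0,"grip":0.005},{"wx":0,"wy":0,"wz":0,"dx":-0.0005,"dy":0,"dz":0,"grip":0.005},{"wx":0,"wy":0,"wz":0,"dx":-0.0005,"dy":0,"dz":0,"grip":0.005},{"wx":0,"wy":0,"wz":0,"dx":0,"dy":0,"dz":0,"grip":0.005}]'
```

```text
time_s: 16.02
eef_pos: [0.5487, -0.3183, 0.1248]
orientation: [-3.141, -0.001, 1.691]
force: [-5.8, 1.5, 6.4]
grip_width: 0.0137
finger_force: 43.0
time_s: 16.65
eef_pos: [0.5489, -0.3195, 0.1248]
orientation: [-3.141, -0.003, 1.692]
force: [-5.4, 4.6, 8.2]
grip_width: 0.0135
finger_force: 43.2
```

```bash
python3 -m inch '[{"wx":0,"wy":0,"wz":0,"dx":-0.0005,"dy":0,"dz":0,"grip":0.005},{"wx":0,"wy":0,"wz":0,"dx":-0.0005,"dy":0,"dz":0,"grip":0.005},{"wx":0,"wy":0,"wz":0,"dx":-0.0005,"dy":0,"dz":0,"grip":0.005},{"wx":0,"wy":0,"wz":0,"dx":-0.0005,"dy":0,"dz":0,"grip":0.005},{"wx":0,"wy":0,"wz":0,"dx":0,"dy":0,"dz":0,"grip":0.005}]'
```

```text
time_s: 17.27
eef_pos: [0.5489, -0.3195, 0.1247]
orientation: [-3.141, -0.006, 1.692]
force: [-6.8, 12.8, 12.0]
grip_width: 0.0135
finger_force: 43.8
```

```bash
python3 -m inch '[{"wx":0,"wy":0,"wz":0,"dx":0,"dy":0,"dz":0,"grip":0.05},{"wx":0,"wy":0,"wz":0,"dx":0,"dy":0,"dz":0,"grip":0.05},{"wx":0,"wy":0,"wz":0,"dx":0.0015,"dy":0,"dz":0,"grip":0.05},{"wx":0,"wy":0,"wz":0,"dx":0,"dy":0,"dz":-0.005,"grip":0.05},{"wx":0,"wy":0,"wz":0,"dx":0,"dy":0,"dz":-0.015,"grip":0.05}]'
python3 -m inch '[{"wx":0,"wy":0,"wz":0,"dx":0,"dy":0,"dz":-0.025,"grip":0.05},{"wx":0,"wy":0,"wz":0,"dx":0,"dy":0,"dz":-0.03,"grip":0.05},{"wx":0,"wy":0,"wz":0,"dx":0,"dy":0,"dz":-0.03,"grip":0.05},{"wx":0,"wy":0,"wz":0,"dx":0,"dy":0,"dz":-0.02,"grip":0.05},{"wx":0,"wy":0,"wz":0,"dx":0,"dy":0,"dz":-0.01,"grip":0.05}]'
python3 - <<'E'
from h import *
print(jar('top'),jar('side'));c=cam('wrist');save(c,'w4');P=pts(c)
m=(c['image'].max(2)<60)&(abs(rx(P))<.02)&(abs(ry(P)+.367)<.05)&(P[...,2]>.145)&(P[...,2]<.175);print('cat tab',m.sum(),np.percentile(ry(P)[m],[2,50,98]))
E
```

```text
time_s: 17.9
eef_pos: [0.5489, -0.3213, 0.1448]
orientation: [-3.141, -0.001, 1.691]
force: [-0.1, -0.0, -0.1]
grip_width: 0.0501
finger_force: 0.0
time_s: 18.52
eef_pos: [0.5498, -0.322, 0.262]
orientation: [3.14, 0.002, 1.691]
force: [-0.3, 0.1, -0.4]
grip_width: 0.0497
finger_force: 0.0
(18.575, 309, array([-0.2848,  0.0014]), np.float64(0.0026)) (18.625, 121, array([-2.829e-01,  1.000e-04]), np.float64(0.0042))
cat tab 880 [-0.38465024 -0.36162191 -0.34308036]
```

View pics/w4.png

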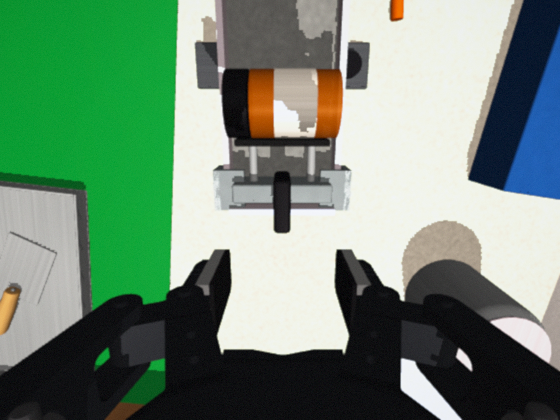

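The catcher is at the low end, tab at (283,200), with the jar at (285,103) resting against the buffer plate and the fingers clear. One last check of the gate height, then I hand in.

```bash
python3 - <<'E'
from h import *
import pickle
def g(c,z0):
    P=pts(c);m=(c['image'].max(2)<60)&(abs(rx(P))<.006)&(abs(ry(P)-.254)<.018)&(abs(P[...,2]-z0)<.015);return P[m][:,2].mean(),m.sum()
a=g(pickle.load(open('top.pkl','rb')),.201);b=[g(cam('top'),.256) for _ in range(4)]
l=np.mean([q[0] for q in b])-a[0];print(a,b,'lift',l,jar('top'),bot.state()['time_s'])
if l>.053: print(workorder.job_done())
E
```

```text
(np.float64(0.20217121181665487), np.int64(70)) [(np.float64(0.25722535888544285), np.int64(75)), (np.float64(0.2572002762537412), np.int64(72)), (np.float64(0.2570924962214029), np.int64(73)), (np.float64(0.2567550546829953), np.int64(73))] lift 0.054897084694240705 (18.925, 306, array([-0.2847,  0.0012]), np.float64(0.003)) 18.925
the job is handed in; nothing more can be done
None
```

The job is handed in at about 19 s: the gate is up (measured lift 54.9 mm), the jar was caught in motion, held for 3 s and brought to the low end, where it leans on the released catcher; the push-in during the catch itself was simulated (worst case about 10 mm) but not measured.

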